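# Roll a milling jar up the loading gutter onto a jar mill and close the retaining bar

### The job

Load the jar mill without picking anything up: with a fingertip gently push the filled milling jar up the sloped loading gutter until it rolls over the first roller and settles between the two rollers in front of the back stop, so that it cannot roll back. Then push the retaining bar round until it stands fully across the gutter behind the jar. Do not lift or squeeze the jar, and leave everything else on the bench where it is.

Things in the scene. Friction and masses are not known exactly. Their poses are not given: they have to be found in the camera images.
- mill: Bench jar mill with its loading gutter, fixed, 305 long x 126 wide x 92 tall. Origin: on the worktop under the middle of its length; x points uphill along the gutter, y left looking uphill, z up. All mill-frame figures below are in mm in this frame. Bearing plates: y +-44 to 50, x 17 to 105, up to z=60; white motor housing: x 105 to 153, up to z=92
- gutter: The mill's steel gutter. Origin: on its running surface at the low end, mid-width (mill frame x=-150, z=14); x uphill along the surface, z square to it. The surface rises at 9 degrees to mill frame x=30, z=42. 86 wide inside (y +-43), side walls 14 above the surface, lip 9 high at the low end. The jar's centre runs 28 above the surface
- jar: Filled milling jar, 0.5 to 0.95 kg, lying across the gutter's low end against the lip (centre at mill frame x=-131, z=45): white porcelain, steel screw lid at one end, two black rubber tyres. 80 long, 56 across the tyres; the slippery porcelain between them (53 across) is bare for 37. Origin at its centre, y its long axis; x and z turn as it rolls. On the slope it rolls back by itself
- seat (a point): Where the jar's centre lies when it rests on both rollers: mill frame x=65, y=0, z=67. Rubber rollers 24 across, axes along y at x=45 (turns freely) and x=85 (fixed), z=32. Their hollow is 5 deep and holds the jar: over the first roller its centre rises to z=72, then drops in. The back stop's buffers are at x=97, 4 beyond the seated jar
- retaining_bar (a joint): Angle (rad) of the retaining bar, a level steel bar 10 thick at z=68 on a vertical pivot at mill frame x=26, y=-56. 0: points straight downhill beside the gutter; negative (to -0.6): swung outward; positive: swings in over the gutter and uphill; 1.57: fully across behind the jar, at its end stop. Stays where left; about 0.5 N moves it at its end
- bar_knob (a point): Centre of the black ball knob, 18 across, on the free end of the retaining bar, 112 from the pivot axis. When closed it lies at mill frame x=26, y=56, next to a thin catch pin (x=35, y=47, top z=78)
- spare_jar: Bystander: a second, identical milling jar standing upright on the bench beside the mill (56 across, 80 tall); origin under its foot
- stopper: Bystander: clear ground-glass stopper standing on its head, 25 across, 38 tall; origin under its foot
- vial: Bystander: small clear screw-cap sample vial, 22 across, 46 tall; origin under its foot
- amber_bottle: Bystander: brown glass bottle with black screw cap, 48 across, 102 tall; origin under its foot
- grease: Bystander: tube of grease lying on its side, 102 x 33 x 35; origin under its centre
- spanner: Bystander: small spanner lying flat, 139 long, 8 thick; origin under its centre

How it is judged:
By the outcome, as a careful person would: the job done as asked, in the order asked, and still so for the second after the job is handed in, with the robot touching nothing.
It also fails if it takes over 53 s, if anything falls off the work surface, if the arm or the gripper's body presses on something with over 40 N, if the wrist force passes 120 N, or if a joint passes its speed limit or range.

### The arm

A 6-joint arm with a two-finger parallel gripper is mounted at the origin on a cart in front of the work surface, level with it; the furniture and walls round the work are solid. World frame = base frame: x ahead of the robot, y to its left, z up, the work surface at z = 0. Lengths are in m, angles in rad, forces in N, time in s.
With the tool pointing down it reaches from about 0.425 to 0.95 m from the base axis. Payload 3.5 kg.
Tool frame: the origin (TCP) lies on the centre line of the jaws, within the pads' length; the fingertips stand 14 mm ahead of it and the grasp point (between the pads) lies 5 mm behind it (tips_ahead is the distance from the TCP to the fingertips, in m); y points along the fingers, z is the direction in which the jaws open and shut, and the axes are right-handed (so a half turn about y gives the same grasp; the last joint's range is limited). The gripper opens to 85 mm and grips with 20 to 120 N. Pads are 22 mm wide; open, the fingers measure 114 mm over their backs; the gripper's body (76 mm by 85 mm) begins 54 mm behind the grasp point. The pads swing forward as they close: fully open they stand 13 mm farther back than shut.
Start: joints at [1.089, 0.286, 1.577, -0, 1.279, -0.15], TCP at [0.22, 0.638, 0.245] pointing down, gripper open.
Joint ranges: [-2.77, 2.77], [-0.9, 2.22], [0.21, 2.48], [-1.53, 4.67], [0.24, 2.81], [-2.84, 2.84]. Speed limits (rad/s): [2.79, 2.79, 3.14, 3.14, 3.14, 3.14].

### API

Orientations are given as a unit quaternion [x, y, z, w].
In Python, from plant import get_state, read_camera, sign_off, tips_ahead gives the robot as it stands.
- The arm moves only by the tool send_rows, never from a script. Its argument "plan" is a list of rows, each a list of 2 entries, a list of its own where there are three numbers: the shift along the tool's x, y, z in units of 12 cm (1.0 is 12 cm), then the turn, a rotation vector about the tool's x, y, z in units of 360 degrees (1.0 is 360 degrees). In form: [[[tx, ty, tz], [rx, ry, rz]], ...]. A call has 1 to 12 rows; each row shifts and turns the commanded pose from where the row before left it, along the tool's axes as they then stand; what a row does not reach is not made up. A row lasts 1/10 s, in which the tool goes at most 50 mm and 8.59 degrees, less where a joint would pass 70% of its speed; a pose out of reach is approached as far as the arm can. A call with a number of a shift or a turn outside -1 to 1 is refused whole. A call with a gripper value outside its range is refused whole. "gripper" is the closure, from 0 (fully open) to 1 (shut), set as the call begins (left out, the last holds). The fingers move at their own pace and stop on an object; "grip_force" is the grip in N (left out, the last holds). Time passes only in rows, so rows that do not move let the fingers close. It gives the time, the measured TCP pose, the force and the opening at its end, in the units of the state.
- get_state(): the state, without advancing time (a new reading comes with each control period).
- read_camera(name): name is "side" or "top" or "wrist"; returns a dict with "img" (420x560x3 uint8, blue, green, red), "fx", "fy", "cx", "cy" (pixels), "world_from_camera" (4x4, takes a point from camera to world coordinates); the wrist camera has in their place "mount" (4x4, takes a point from camera to tool coordinates, whose origin is the TCP and whose axes are the tool frame's). Camera axes: x right, y down, z forward; pixel columns grow to the right and rows downward; lengths in m; the calibration is good to about 2 mm. The wrist camera is an equidistant fisheye: a pixel r from the principal point sees the ray r / f radians off the axis. A picture is of the moment at which its call begins: read the wrist's pose just before it. There is no depth.
- sign_off(): hands the job in, once; it reports no verdict.
The state is a dict: "time": time; "qpos": joint angles; "dq": joint speeds; "joint_efforts": joint torques, N m; "eef_pos": TCP position; "tcp_rot": TCP orientation; "contact_force": force on the tool from outside, world axes, zero at the start; "wrist_torque": the same for the moment, N m; "opening": opening from 0.0 (shut) to 1.0 (fully open).
Only numpy, scipy, OpenCV 4.12 (cv2) and the standard library are available. Lean on these libraries where they do the work, as an engineer would, in place of code of your own. Each camera call takes 0.05 s, during which the arm holds its last target. There are 200 camera calls.

## Working session

There is one attempt and no reset: what is moved stays moved. The work goes in short steps, Python scripts to look and compute and a tool call to move; the robot and the scene stay as the last step left them, time stands still between calls to the robot, and variables do not carry over. Pictures are saved under pics/ and viewed, about 8 in all and at most 12, crops included, and the job is handed in when it is done.

Besides the shell and the picture viewer there is one more tool, called as name([rows], argument=value, ...), one row to a line, values as JSON. send_rows: Moves the arm, as the interface text tells. Its arguments: {"type":"object","properties":{"plan":{"type":"array"},"gripper":{"type":"number"},"grip_force":{"type":"number"}},"required":["plan"]}

```bash
ls; mkdir -p pics
python3 - <<'E'
from plant import *
import cv2,numpy as np
s=get_state()
for k in ("time","eef_pos","tcp_rot","opening","contact_force"): print(k,s[k])
print(tips_ahead if not callable(tips_ahead) else tips_ahead())
for n in ("top","side","wrist"):
    c=read_camera(n); cv2.imwrite(f"pics/{n}0.png",c["img"])
    print(n,{k:(np.round(v,4).tolist() if k!="img" else 0) for k,v in c.items()})
E
```

```text
pics
time 0.0
eef_pos [0.21955715 0.6376132  0.24392403]
tcp_rot [ 0.69820232 -0.11703706  0.11652072 -0.69659081]
opening 0.994701556224326
contact_force [ 0.00803123 -0.04738643 -0.40048331]
0.014
top {'img': 0, 'fx': 393.1404, 'fy': 393.1404, 'cx': 275.5034, 'cy': 212.6054, 'world_from_camera': [[-0.144, -0.9523, 0.2691, 0.2255], [-0.9895, 0.1413, -0.0292, 0.1882], [-0.0102, -0.2705, -0.9627, 1.1563], [0.0, 0.0, 0.0, 1.0]]}
side {'img': 0, 'fx': 529.4236, 'fy': 529.4236, 'cx': 273.1217, 'cy': 208.1066, 'world_from_camera': [[0.2159, -0.701, 0.6797, -0.508], [-0.9764, -0.1534, 0.1519, -0.1061], [-0.0022, -0.6964, -0.7176, 1.1397], [0.0, 0.0, 0.0, 1.0]]}
wrist {'img': 0, 'fx': 325.1923, 'fy': 325.1923, 'cx': 279.3174, 'cy': 210.2825, 'mount': [[0.0004, 0.9644, 0.2644, -0.0673], [-0.0009, -0.2644, 0.9644, -0.1288], [1.0, -0.0006, 0.0008, -0.0008], [0.0, 0.0, 0.0, 1.0]]}
```

View pics/top0.png

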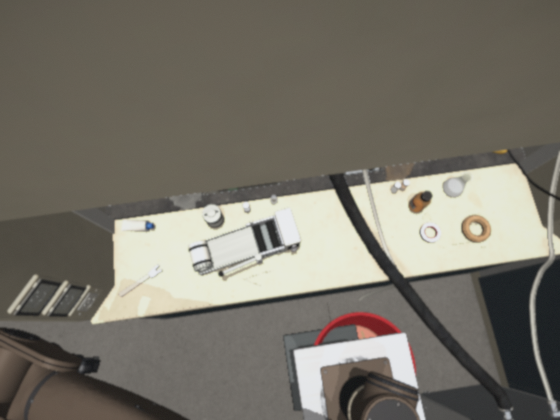

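View pics/side0.png

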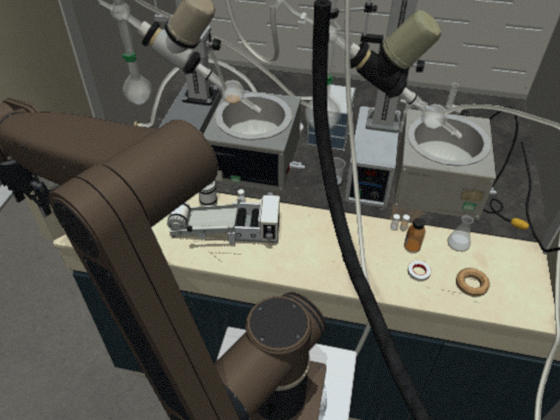

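Run:
```python
import cv2
a=cv2.imread("pics/top0.png")[185:305,105:315]
b=cv2.imread("pics/side0.png")[165:265,150:300]
cv2.imwrite("pics/topc.png",cv2.resize(a,None,fx=3.8,fy=3.8,interpolation=cv2.INTER_CUBIC))
cv2.imwrite("pics/sidec.png",cv2.resize(b,None,fx=5,fy=5,interpolation=cv2.INTER_CUBIC))
```

```text
(no output)
```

View pics/topc.png

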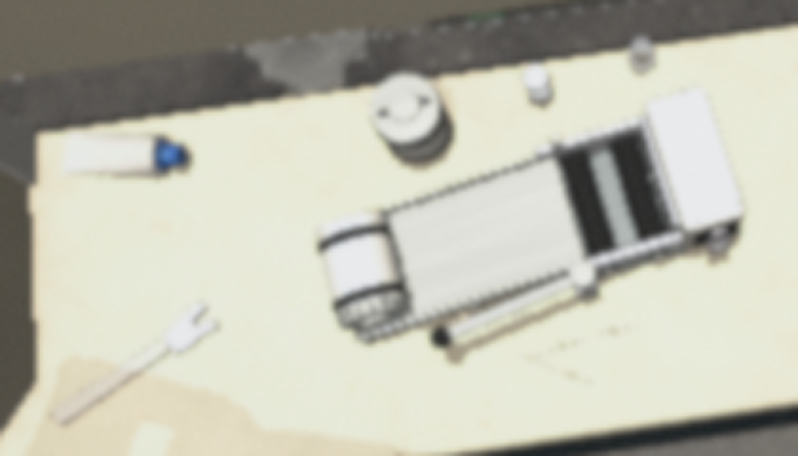

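View pics/sidec.png

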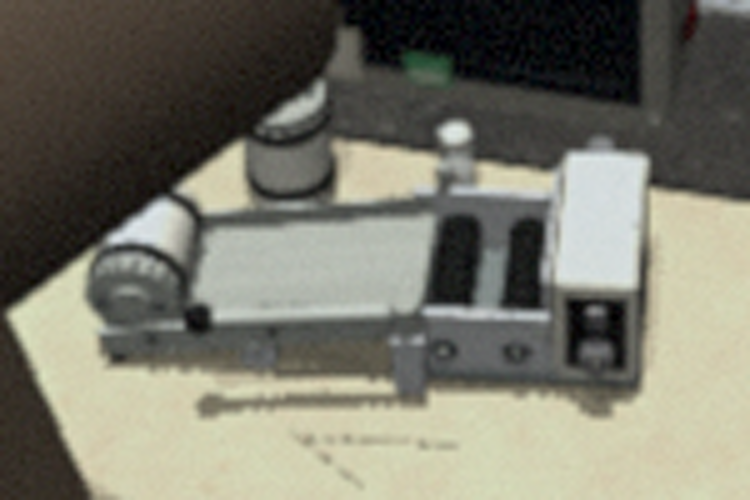

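View pics/wrist0.png

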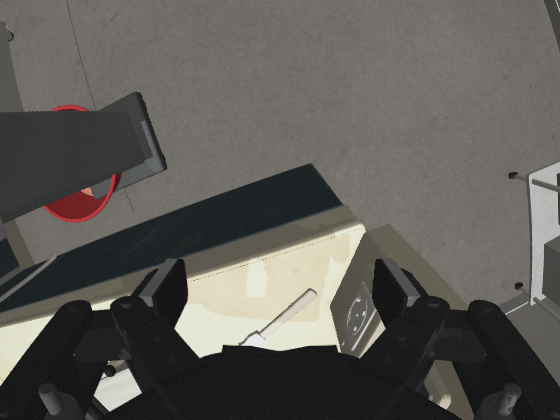

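```bash
cat > h.py <<'E'
from plant import *
import numpy as np,cv2,json
from scipy.spatial.transform import Rotation as R
TOP=dict(f=393.1404,cx=275.5034,cy=212.6054,T=np.array([[-0.144,-0.9523,0.2691,0.2255],[-0.9895,0.1413,-0.0292,0.1882],[-0.0102,-0.2705,-0.9627,1.1563]]))
SIDE=dict(f=529.4236,cx=273.1217,cy=208.1066,T=np.array([[0.2159,-0.701,0.6797,-0.508],[-0.9764,-0.1534,0.1519,-0.1061],[-0.0022,-0.6964,-0.7176,1.1397]]))
def ray(c,u,v):
    d=c["T"][:,:3]@np.array([(u-c["cx"])/c["f"],(v-c["cy"])/c["f"],1]);return c["T"][:,3],d
def onz(c,u,v,z):
    o,d=ray(c,u,v);return o+d*(z-o[2])/d[2]
def tc(x,y):return 105+x/3.8,185+y/3.8
def sc(x,y):return 150+x/5,165+y/5
def tri(a,b):
    o1,d1=a;o2,d2=b
    t=np.linalg.lstsq(np.c_[d1,-d2],o2-o1,rcond=None)[0]
    p,q=o1+d1*t[0],o2+d2*t[1];return (p+q)/2,np.linalg.norm(p-q)
E
python3 - <<'E'
from h import *
np.set_printoptions(precision=4,suppress=True)
print("knob tri",tri(ray(TOP,*tc(440,337)),ray(SIDE,*sc(198,318))))
for n,t,z in [("H1",(648,97),.092),("H2",(705,90),.092),("H3",(740,215),.092),("H4",(688,232),.092),("pivot",(585,278),.075),("knob",(440,337),.068),("plateTL",(548,153),.06),("wallL low",(388,212),.04)]:
    print(n,onz(TOP,*tc(*t),z))
for n,t,z in [("H1",(565,152),.092),("H2",(648,155),.092),("H3",(640,292),.092),("H4",(553,285),.092),("pivot",(410,330),.075),("knob",(198,318),.068)]:
    print("side",n,onz(SIDE,*sc(*t),z))
E
```

```text
knob tri (array([0.3791, 0.3269, 0.0714]), np.float64(0.005004425496620579))
H1 [0.529 0.155 0.092]
H2 [0.5281 0.1124 0.092 ]
H3 [0.4312 0.1018 0.092 ]
H4 [0.4243 0.141  0.092 ]
pivot [0.4049 0.2196 0.075 ]
knob [0.3787 0.3297 0.068 ]
plateTL [0.5057 0.2351 0.06  ]
wallL low [0.4827 0.3625 0.04  ]
side H1 [0.5271 0.1544 0.092 ]
side H2 [0.5347 0.1081 0.092 ]
side H3 [0.4313 0.0906 0.092 ]
side H4 [0.4263 0.1373 0.092 ]
side pivot [0.393  0.2088 0.075 ]
side knob [0.3827 0.3259 0.068 ]
```

Run:
```python
from h import *
np.set_printoptions(precision=4,suppress=True)
s=get_state();print(R.from_quat(s["tcp_rot"]).as_matrix())
for n,t,z in [("tyre1 top mid",(352,233),.073),("tyre2 top mid",(368,300),.073)]: print(n,onz(TOP,*tc(*t),z))
# mill yaw/origin least squares from housing corners + plate (2D similarity w/o scale)
P=np.array([[.528,.1547],[.531,.1103],[.4312,.0962],[.4253,.139],[.5057,.2351]])
M=np.array([[105,50],[153,50],[153,-50],[105,-50],[17,50]])/1000
a=P-P.mean(0);b=M-M.mean(0);U,S,V=np.linalg.svd(b.T@a);Q=(U@V).T
print(Q,np.degrees(np.arctan2(Q[1,0],Q[0,0])));t=P.mean(0)-Q@M.mean(0);print(t,(M@Q.T+t-P)*1000)
for m in [(-131,0),(65,0),(26,-56),(-86,-56),(26,56)]: print(m,Q@np.array(m)/1000+t)
```

```text
[[ 0.9455 -0.0009  0.3257]
 [-0.3257 -0.0016  0.9455]
 [-0.0003 -1.     -0.0018]]
tyre1 top mid [0.4633 0.3852 0.073 ]
tyre2 top mid [0.4122 0.3781 0.073 ]
[[ 0.1579  0.9875]
 [-0.9875  0.1579]] -80.91485044008144
[0.4575 0.2507] [[-4.5145  0.256 ]
 [ 0.0648 -2.7418]
 [ 1.1194 -4.432 ]
 [-0.5599  0.1658]
 [ 3.8902  6.752 ]]
(-131, 0) [0.4368 0.3801]
(65, 0) [0.4678 0.1866]
(26, -56) [0.4063 0.2162]
(-86, -56) [0.3887 0.3268]
(26, 56) [0.5169 0.2339]
```

send_rows([
  [[0,0,0],[0,0.0215,0]],
  [[0,0,0],[0,0.0215,0]],
  [[0,0,0],[0,0.0215,0]],
  [[0,0,0],[0,0.0215,0]],
  [[0,0,0],[0,0.0215,0]],
  [[0,0,0],[0,0.0215,0]],
  [[0,0,0],[0,0.0215,0]],
  [[0,0,0],[0,0.0215,0]],
], gripper=1, grip_force=20)

```text
time: 0.95
eef_pos: [0.2197, 0.638, 0.2447]
tcp_rot: [0.537, -0.46, 0.46, -0.536]
contact_force: [0.8, -0.7, -0.3]
opening: 0.002
```

```bash
cat >> h.py <<'E'
YAW=np.radians(-80.9);QM=np.array([[np.cos(YAW),-np.sin(YAW)],[np.sin(YAW),np.cos(YAW)]]);OM=np.array([.4575,.2507])
def mill(p): return QM.T@(np.array(p[:2])-OM)*1000
def plan(x,y,z,yaw=0):
    "needed tool shift (units) and turn to reach mill x,y, TCP height z (mm), tool-x heading yaw deg in mill"
    s=get_state();Rm=R.from_quat(s["tcp_rot"]).as_matrix();p=np.array(s["eef_pos"])
    w=np.r_[OM+QM@np.array([x,y])/1000,z/1000]
    tx=QM.T@Rm[:2,0]
    d=Rm.T@(w-p)/.12
    Rt=np.c_[np.r_[QM@[np.cos(np.radians(yaw)),np.sin(np.radians(yaw))],0],[0,0,-1],[0,0,0]];Rt[:,2]=np.cross(Rt[:,0],Rt[:,1])
    rv=(R.from_matrix(Rm.T@Rt)).as_rotvec()/(2*np.pi)
    print("t %.2f mill TCP %s z %.1f heading %.1f open %.2f tips %s"%(s["time"],mill(p).round(1),p[2]*1000,np.degrees(np.arctan2(tx[1],tx[0])),s["opening"],tips_ahead() if callable(tips_ahead) else tips_ahead))
    print("shift",d.round(4),"turn",rv.round(4),"F",np.round(s["contact_force"],2))
E
python3 -c "
from h import *
plan(-200,0,150)"
```

```text
t 0.95 mill TCP [-420.  -173.5] z 244.7 heading -0.3 open 0.00 tips 0.014
shift [1.8237 0.7901 1.4578] turn [ 0.0001 -0.001   0.0001] F [ 0.75 -0.73 -0.25]
```

send_rows([
  [[0.228,0.099,0.182],[0,0,0]],
  [[0.228,0.099,0.182],[0,0,0]],
  [[0.228,0.099,0.182],[0,0,0]],
  [[0.228,0.099,0.182],[0,0,0]],
  [[0.228,0.099,0.182],[0,0,0]],
  [[0.228,0.099,0.182],[0,0,0]],
  [[0.228,0.099,0.182],[0,0,0]],
  [[0.228,0.099,0.182],[0,0,0]],
  [[0,0,0],[0,0,0]],
  [[0,0,0],[0,0,0]],
])

```text
time: 1.95
eef_pos: [0.427, 0.4489, 0.1496]
tcp_rot: [0.538, -0.46, 0.459, -0.537]
contact_force: [-0.1, -0.5, -0.2]
opening: 0.003
```

```bash
python3 -c "
from h import *
plan(-200,0,47)
cv2.imwrite('pics/w1.png',read_camera('wrist')['img'])"
```

```text
t 1.95 mill TCP [-200.5    1.3] z 149.6 heading -0.1 open 0.00 tips 0.014
shift [ 0.0037  0.8547 -0.0092] turn [ 0.0002 -0.0004  0.0001] F [-0.09 -0.46 -0.17]
```

View pics/w1.png

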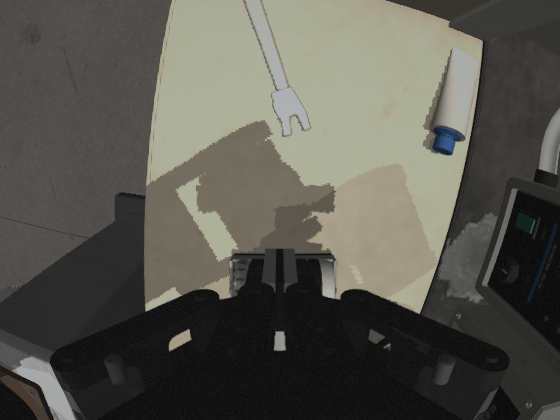

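```bash
cat >> h.py <<'E'
MT=np.array([[0.0004,0.9644,0.2644,-0.0673],[-0.0009,-0.2644,0.9644,-0.1288],[1.0,-0.0006,0.0008,-0.0008]])
def wz(u,v,z,s):
    a=np.array([u-279.3174,v-210.2825])/325.1923;th=np.hypot(*a)
    d=MT[:,:3]@np.r_[a/th*np.sin(th),np.cos(th)]
    Rm=R.from_quat(s["tcp_rot"]).as_matrix();o=Rm@MT[:,3]+s["eef_pos"];d=Rm@d
    return mill(o+d*(z-o[2])/d[2])
E
python3 -c "
from h import *
s=get_state()
for p in [(232,265),(335,265),(232,285),(335,285)]: print(wz(*p,.055,s),wz(*p,.045,s))
a=cv2.imread('pics/w1.png')[235:300,215:350]
cv2.imwrite('pics/w1c.png',cv2.resize(a,None,fx=5,fy=5,interpolation=cv2.INTER_CUBIC))"
```

```text
[-164.08210169  -35.70188422] [-159.41595582  -37.31322416]
[-163.82866485   42.91316496] [-159.1512065    44.81090883]
[-146.66048456  -36.71688321] [-141.21670241  -38.37352894]
[-146.34441507   44.06270115] [-140.88652475   46.01175606]
```

View pics/w1c.png

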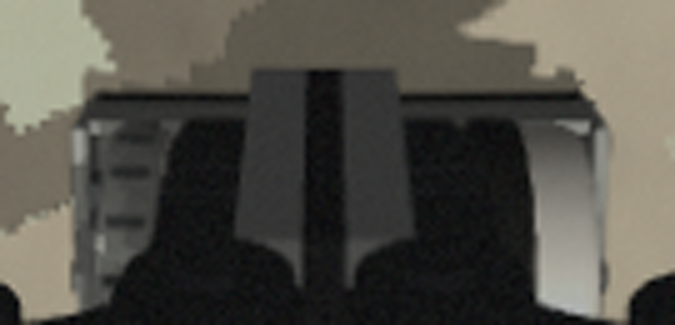

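send_rows([
  [[0,0.213,0.005],[0,0,0]],
  [[0,0.213,0.005],[0,0,0]],
  [[0,0.213,0.005],[0,0,0]],
  [[0,0.213,0.005],[0,0,0]],
  [[0,0,0],[0,0,0]],
])

```text
time: 2.5
eef_pos: [0.4259, 0.4493, 0.0444]
tcp_rot: [0.541, -0.459, 0.458, -0.536]
contact_force: [-0.8, -0.6, -0.6]
opening: -0.001
```

```bash
python3 -c "
from h import *
s=dict(get_state());s0={'tcp_rot':[0.538,-0.46,0.459,-0.537],'eef_pos':np.array([0.427,0.4489,0.1496])}
s0['tcp_rot']=np.array(s0['tcp_rot'])
for z in (.014,.023,.045): print(z,wz(280,253.8,z,s0),wz(280,258.5,z,s0),wz(231,258.5,z,s0),wz(335,258.5,z,s0))
plan(-170,3.5,47)"
```

```text
0.014 [-155.62859937    0.84625332] [-151.0910426     0.83581651] [-150.85794929  -42.89948055] [-150.50224787   50.04316717]
0.023 [-159.44702082    0.8469767 ] [-155.06391254    0.83689513] [-154.83875322  -41.40974816] [-154.4951591    48.36933531]
0.045 [-168.78093992    0.84874495] [-164.77537241    0.83953177] [-164.56960728  -37.7681801 ] [-164.25560878   44.27774631]
t 2.50 mill TCP [-2.011e+02  2.000e-01] z 44.4 heading 0.1 open -0.00 tips 0.014
shift [ 0.2589 -0.0212  0.0268] turn [0.0011 0.0002 0.0005] F [-0.79 -0.62 -0.64]
```

```bash
cat >> h.py <<'E'
OM=OM+QM@np.array([-.003,.0025])
YAW=np.radians(-81.3);QM=np.array([[np.cos(YAW),-np.sin(YAW)],[np.sin(YAW),np.cos(YAW)]])
E
python3 -c "
from h import *
plan(-172,0,47,0)"
```

```text
t 2.50 mill TCP [-198.    -3.7] z 44.4 heading 0.5 open -0.00 tips 0.014
shift [ 0.2173 -0.0214  0.0286] turn [0.0011 0.0013 0.0005] F [-0.79 -0.62 -0.64]
```

send_rows([
  [[0.054,-0.005,0.008],[0.001,0.0013,0.0005]],
  [[0.054,-0.005,0.008],[0,0,0]],
  [[0.054,-0.005,0.008],[0,0,0]],
  [[0.05,-0.005,0.006],[0,0,0]],
  [[0.02,-0.003,0],[0,0,0]],
  [[0.02,-0.003,0],[0,0,0]],
  [[0.02,-0.003,0],[0,0,0]],
  [[0.02,-0.003,0],[0,0,0]],
])

```text
time: 3.3
eef_pos: [0.4387, 0.4168, 0.0528]
tcp_rot: [-0.533, 0.461, -0.462, 0.54]
contact_force: [-0.9, 3.0, 2.4]
opening: 0.0
```

```bash
python3 -c "
from h import *
plan(-130,0,53.5,0)"
```

```text
t 3.30 mill TCP [-164.    4.] z 52.8 heading -0.1 open 0.00 tips 0.014
shift [ 0.2833 -0.0079 -0.0328] turn [-0.0013 -0.0003 -0.0008] F [-0.9   3.03  2.38]
```

```bash
python3 -c "
from h import *
plan(-130,0,50,0);read_camera('top');plan(-130,0,50,0);c=read_camera('top')['img'];plan(-130,0,50,0)
a=c[185:305,105:315]
cv2.imwrite('pics/t2.png',cv2.resize(a,None,fx=3.8,fy=3.8,interpolation=cv2.INTER_CUBIC))"
```

```text
t 3.30 mill TCP [-164.    4.] z 52.8 heading -0.1 open 0.00 tips 0.014
shift [ 0.2834  0.0212 -0.0331] turn [-0.0013 -0.0003 -0.0008] F [-0.9   3.03  2.38]
t 3.35 mill TCP [-163.3    3.8] z 52.5 heading -0.1 open 0.00 tips 0.014
shift [ 0.2774  0.0192 -0.0313] turn [-0.0012 -0.0002 -0.0006] F [-0.33  3.41  1.08]
t 3.40 mill TCP [-163.3    3.6] z 52.2 heading -0.1 open 0.00 tips 0.014
shift [ 0.2775  0.0172 -0.03  ] turn [-0.0012 -0.0002 -0.0006] F [0.7  2.16 1.49]
```

send_rows([
  [[0.02,-0.002,-0.005],[-0.0012,0,-0.0006]],
  [[0.025,-0.003,-0.005],[0,0,0]],
  [[0.03,-0.004,-0.005],[0,0,0]],
  [[0.03,-0.004,-0.005],[0,0,0]],
  [[0.03,-0.0045,-0.005],[0,0,0]],
  [[0.03,-0.0045,-0.003],[0,0,0]],
  [[0.03,-0.0045,0],[0,0,0]],
  [[0.03,-0.0045,0],[0,0,0]],
  [[0.03,-0.0045,0],[0,0,0]],
  [[0.03,-0.0045,0],[0,0,0]],
])

```text
time: 4.4
eef_pos: [0.4399, 0.3812, 0.0567]
tcp_rot: [0.537, -0.461, 0.461, -0.536]
contact_force: [-1.4, 3.2, 2.4]
opening: -0.001
```

```bash
python3 -c "
from h import *
plan(-90,0,58,0)"
```

```text
t 4.40 mill TCP [-1.287e+02 -1.000e-01] z 56.7 heading -0.1 open -0.00 tips 0.014
shift [ 0.3222 -0.0109  0.0015] turn [ 0.0002 -0.0003  0.0001] F [-1.41  3.17  2.41]
```

View pics/t2.png

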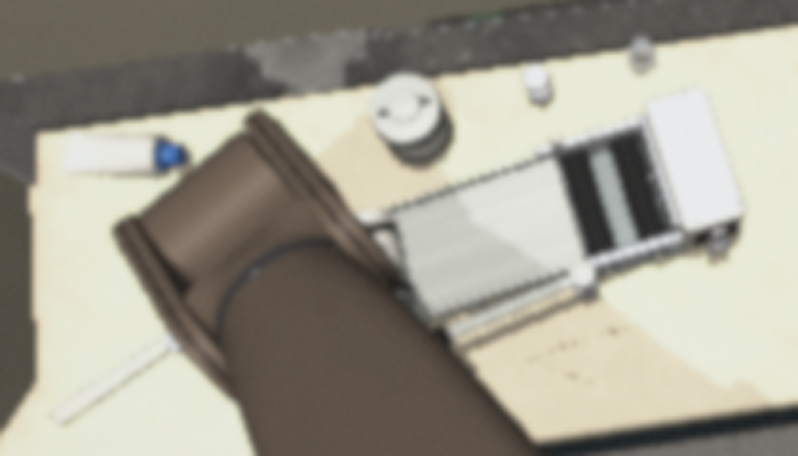

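send_rows([
  [[0.03,-0.004,0],[0,0,0]],
  [[0.03,-0.004,0],[0,0,0]],
  [[0.03,-0.004,0],[0,0,0]],
  [[0.03,-0.004,0],[0,0,0]],
  [[0.03,-0.0045,0],[0,0,0]],
  [[0.03,-0.0045,0],[0,0,0]],
  [[0.03,-0.0045,0],[0,0,0]],
  [[0.03,-0.0045,0],[0,0,0]],
  [[0.03,-0.0045,0],[0,0,0]],
  [[0.03,-0.0045,0],[0,0,0]],
  [[0.03,-0.0045,0],[0,0,0]],
])

```text
time: 5.5
eef_pos: [0.4458, 0.3421, 0.0624]
tcp_rot: [0.537, -0.461, 0.461, -0.536]
contact_force: [-0.1, 3.2, 2.2]
opening: 0.001
```

```bash
python3 -c "
from h import *
plan(-50,0,63,0)"
```

```text
t 5.50 mill TCP [-89.1  -0.2] z 62.4 heading -0.1 open 0.00 tips 0.014
shift [ 0.3257 -0.0049  0.0021] turn [ 0.0002 -0.0003  0.0001] F [-0.1   3.18  2.2 ]
```

send_rows([
  [[0.03,-0.004,0],[0,0,0]],
  [[0.03,-0.004,0],[0,0,0]],
  [[0.03,-0.004,0],[0,0,0]],
  [[0.03,-0.004,0],[0,0,0]],
  [[0.03,-0.0045,0],[0,0,0]],
  [[0.03,-0.0045,0],[0,0,0]],
  [[0.03,-0.0045,0],[0,0,0]],
  [[0.03,-0.0045,0],[0,0,0]],
  [[0.03,-0.0045,0],[0,0,0]],
  [[0.03,-0.0045,0],[0,0,0]],
  [[0.03,-0.0045,0],[0,0,0]],
  [[0.025,-0.004,0],[0,0,0]],
])

```text
time: 6.7
eef_pos: [0.4522, 0.2999, 0.0686]
tcp_rot: [0.537, -0.461, 0.461, -0.536]
contact_force: [0.3, 3.2, 2.5]
opening: -0.004
```

```bash
python3 -c "
from h import *
plan(-10,0,70,0)
cv2.imwrite('pics/t3.png',cv2.resize(read_camera('top')['img'][185:305,105:315],None,fx=3.8,fy=3.8,interpolation=cv2.INTER_CUBIC))"
```

```text
t 6.70 mill TCP [-46.4  -0.3] z 68.6 heading -0.1 open -0.00 tips 0.014
shift [ 0.3035 -0.0119  0.0029] turn [ 0.0002 -0.0003  0.0001] F [0.32 3.19 2.46]
```

View pics/t3.png

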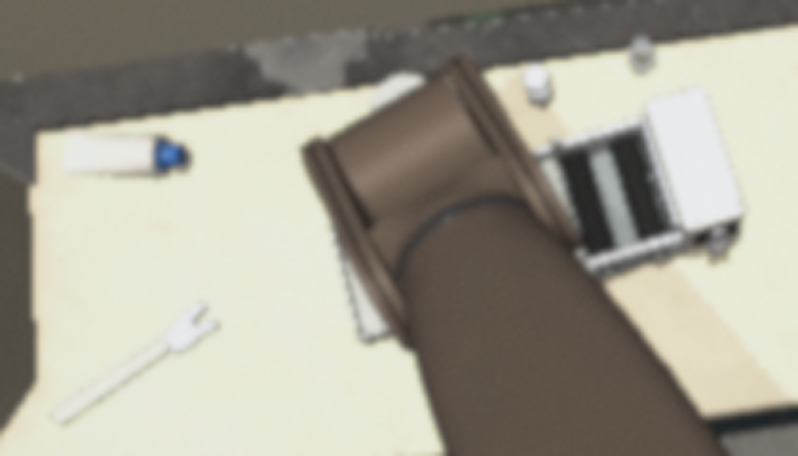

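send_rows([
  [[0.02,-0.003,0],[0,0,0]],
  [[0.02,-0.003,0],[0,0,0]],
  [[0.02,-0.003,0],[0,0,0]],
  [[0.02,-0.003,0],[0,0,0]],
  [[0.02,-0.003,0],[0,0,0]],
  [[0.02,-0.003,0],[0,0,0]],
  [[0.02,-0.003,0],[0,0,0]],
  [[0.02,-0.003,0],[0,0,0]],
  [[0.02,-0.003,0],[0,0,0]],
  [[0.02,-0.003,0],[0,0,0]],
  [[0.02,-0.003,0],[0,0,0]],
  [[0.02,-0.003,0],[0,0,0]],
])

```text
time: 7.95
eef_pos: [0.4565, 0.2716, 0.0729]
tcp_rot: [0.537, -0.461, 0.461, -0.536]
contact_force: [-1.3, 3.6, 1.7]
opening: 0.0
```

send_rows([
  [[0.015,-0.002,0],[0,0,0]],
  [[0.015,-0.002,0],[0,0,0]],
  [[0.015,-0.002,0],[0,0,0]],
  [[0.015,-0.002,0],[0,0,0]],
  [[0.015,-0.001,0],[0,0,0]],
  [[0.015,-0.001,0],[0,0,0]],
])

```text
time: 8.55
eef_pos: [0.4577, 0.2603, 0.0736]
tcp_rot: [0.537, -0.461, 0.461, -0.535]
contact_force: [0.3, -0.5, -0.6]
opening: -0.001
```

```bash
python3 -c "
from h import *
plan(10,0,74,0)"
```

```text
t 8.55 mill TCP [-6.4 -0.8] z 73.6 heading -0.1 open -0.00 tips 0.014
shift [ 0.1369 -0.0033  0.0068] turn [ 0.0004 -0.0002  0.0003] F [ 0.25 -0.47 -0.58]
```

send_rows([
  [[0.015,-0.001,0],[0,0,0]],
  [[0.015,-0.001,0],[0,0,0]],
  [[0.015,-0.001,0],[0,0,0]],
  [[0.015,-0.001,0],[0,0,0]],
])

```text
time: 8.95
eef_pos: [0.4589, 0.254, 0.0745]
tcp_rot: [0.537, -0.461, 0.461, -0.535]
contact_force: [-1.5, 1.0, 1.1]
opening: -0.002
```

send_rows([
  [[0.015,-0.001,0],[0,0,0]],
  [[0.015,-0.001,0],[0,0,0]],
  [[0.015,-0.001,0],[0,0,0]],
  [[0.015,0,0],[0,0,0]],
])

```text
time: 9.35
eef_pos: [0.4606, 0.2465, 0.075]
tcp_rot: [0.537, -0.461, 0.461, -0.536]
contact_force: [-0.0, 0.2, 0.6]
opening: -0.004
```

```bash
python3 -c "
from h import *
plan(10,0,74,0)
cv2.imwrite('pics/s4.png',cv2.resize(read_camera('side')['img'][150:260,140:310],None,fx=4.5,fy=4.5,interpolation=cv2.INTER_CUBIC))"
```

```text
t 9.35 mill TCP [ 7.6 -0.1] z 75.0 heading -0.1 open -0.00 tips 0.014
shift [0.0196 0.0084 0.0008] turn [ 0.0001 -0.0002  0.0002] F [-0.04  0.18  0.62]
```

View pics/s4.png

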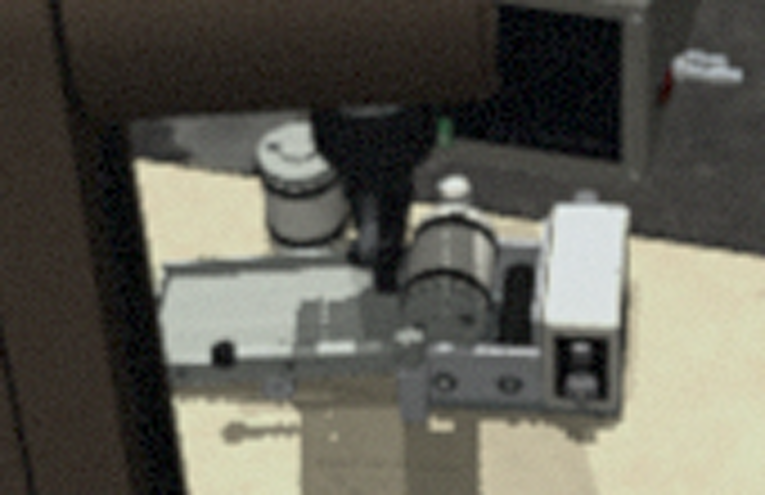

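send_rows([
  [[0.015,0,0],[0,0,0]],
  [[0.015,0,0],[0,0,0]],
  [[0.015,0,0],[0,0,0]],
  [[0.015,0,0],[0,0,0]],
  [[0.01,0,0],[0,0,0]],
  [[0,0,0],[0,0,0]],
  [[0,0,0],[0,0,0]],
])

```text
time: 10.1
eef_pos: [0.4615, 0.2386, 0.075]
tcp_rot: [0.537, -0.461, 0.461, -0.536]
contact_force: [-0.2, 0.3, 0.2]
opening: -0.0
```

```bash
python3 -c "
from h import *
plan(10,0,74,0)
cv2.imwrite('pics/s5.png',cv2.resize(read_camera('side')['img'][150:260,140:310],None,fx=4.5,fy=4.5,interpolation=cv2.INTER_CUBIC))"
```

```text
t 10.10 mill TCP [15.6 -0.3] z 75.0 heading -0.1 open -0.00 tips 0.014
shift [-0.0468  0.008   0.0026] turn [ 0.0002 -0.0003  0.0001] F [-0.22  0.26  0.19]
```

View pics/s5.png

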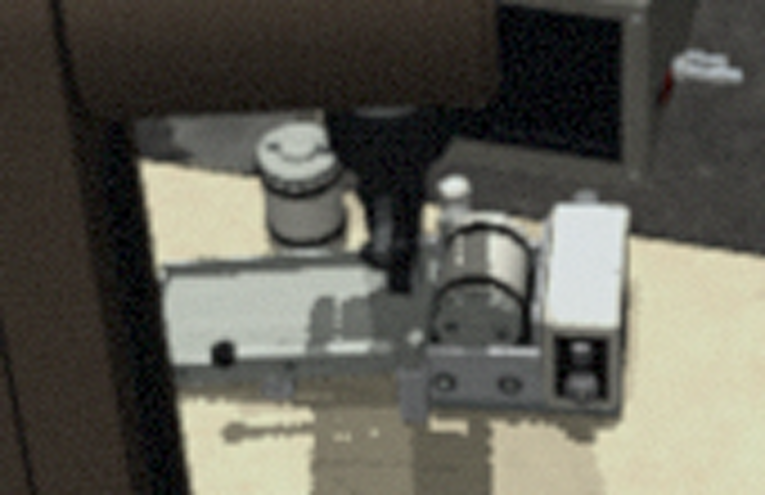

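send_rows([
  [[-0.15,0,0],[0,0,0]],
  [[-0.2,-0.05,0],[0,0,0]],
  [[0,-0.2,0],[0,0,0]],
  [[0,-0.25,0],[0,0,0]],
  [[-0.06,0,-0.2],[0,0,0]],
  [[-0.06,0,-0.2],[0,0,0]],
  [[-0.06,0,-0.2],[0,0,0]],
  [[-0.06,0,-0.2],[0,0,0]],
])

```text
time: 10.95
eef_pos: [0.3551, 0.2944, 0.1351]
tcp_rot: [0.536, -0.461, 0.461, -0.536]
contact_force: [0.5, -0.0, -1.4]
opening: -0.004
```

send_rows([
  [[0,0,0],[0,-0.0227,0]],
  [[0,0,0],[0,-0.0227,0]],
  [[0,0,0],[0,-0.0227,0]],
  [[0,0,0],[0,-0.0227,0]],
  [[0,0,0],[0,-0.0227,0]],
  [[0,0,0],[0,-0.0227,0]],
  [[0,0,0],[0,-0.0227,0]],
  [[0,0,0],[0,-0.0227,0]],
  [[0,0,0],[0,-0.0227,0]],
  [[0,0,0],[0,-0.0227,0]],
  [[0,0,0],[0,-0.0227,0]],
  [[0,0,0],[0,0,0]],
])

```text
time: 12.15
eef_pos: [0.356, 0.2943, 0.1351]
tcp_rot: [0.705, 0.052, -0.053, -0.705]
contact_force: [-0.8, 0.5, 0.2]
opening: 0.002
```

```bash
python3 -c "
from h import *
plan(-54,-95,71,90)
k=mill([.3791,.3269]);print('knob',k,'pivot',mill([.4049,.2196]),mill([.393,.2088]))
print('angle',np.arctan2(k[1]+56,26-k[0]),np.hypot(k[1]+56,26-k[0]))
c=read_camera('top')['img'];cv2.imwrite('pics/t6.png',c)
g=c.max(2);sub=g[255:300,190:260];print(np.argwhere(sub<60)[:60].mean(0)+[255,190],(sub<60).sum())"
```

```text
t 12.15 mill TCP [-55.5 -96.2] z 135.1 heading 89.8 open 0.00 tips 0.014
shift [ 0.0106  0.5338 -0.0119] turn [ 0.0001 -0.0006 -0.0002] F [-0.78  0.52  0.23]
knob [-84.16470244 -68.45084152] pivot [ 25.80322078 -59.17798525] [ 34.67895099 -72.57467936]
angle -0.11254267436540986 110.86606838016755
[277.8        230.03333333] 107
```

send_rows([
  [[0,0.17,-0.005],[0,-0.009,0]],
  [[0,0.17,-0.005],[0,-0.009,0]],
  [[0,0.17,0],[0,0,0]],
  [[0,0.02,0],[0,0,0]],
  [[0,0,0],[0,0,0]],
  [[0.04,0,0],[0,0,0]],
  [[0.04,0,0],[0,0,0]],
  [[0.04,0,0],[0,0,0]],
  [[0,0,0],[0,0,0]],
  [[0,0,0],[0,0,0]],
])

```text
time: 13.2
eef_pos: [0.3705, 0.2969, 0.0717]
tcp_rot: [0.701, 0.092, -0.092, -0.701]
contact_force: [0.3, -0.1, -0.2]
opening: 0.005
```

```bash
cat >> h.py <<'E'
def bar():
    s=get_state();m=mill(s["eef_pos"]);v=m-[26,-56]
    tx=QM.T@R.from_quat(s["tcp_rot"]).as_matrix()[:2,0]; th=np.pi/2-np.arctan2(tx[1],tx[0])
    n=np.array([np.sin(th),np.cos(th)]);r=np.array([-np.cos(th),np.sin(th)])
    print("theta(tool) %.3f radial %.1f tangential %.1f z %.1f t %.2f F mill %s"%(th,v@r,v@n,s["eef_pos"][2]*1e3,s["time"],(QM.T@np.array(s["contact_force"][:2])).round(2)))
E
python3 -c "
from h import *
bar()"
```

```text
theta(tool) -0.109 radial 84.1 tangential -16.5 z 71.7 t 13.20 F mill [0.1  0.28]
```

Almost at contact; now swing about the pivot.

send_rows([
  [[0.04,0.001,0.003],[0,0.0095,0]],
  [[0.041,0,0.006],[0,0.0095,0]],
  [[0.041,0,0.006],[0,0.0095,0]],
  [[0.041,0,0.006],[0,0.0095,0]],
  [[0.041,0,0.006],[0,0.0095,0]],
  [[0.041,0,0.006],[0,0.0095,0]],
  [[0.041,0,0.006],[0,0.0095,0]],
  [[0.041,0,0.006],[0,0.0095,0]],
  [[0.041,0,0.006],[0,0.0095,0]],
  [[0.041,0,0.006],[0,0.0095,0]],
])

```text
time: 14.2
eef_pos: [0.4184, 0.3033, 0.0711]
tcp_rot: [0.697, -0.12, 0.118, -0.697]
contact_force: [-0.6, 0.1, -0.6]
opening: 0.002
```

```bash
python3 -c "
from h import *
bar()"
```

```text
theta(tool) 0.490 radial 82.1 tangential -17.9 z 71.1 t 14.20 F mill [-0.21 -0.59]
```

send_rows([
  [[0.042,0,0.007],[0,0.0095,0]],
  [[0.042,0,0.007],[0,0.0095,0]],
  [[0.042,0,0.007],[0,0.0095,0]],
  [[0.042,0,0.007],[0,0.0095,0]],
  [[0.042,0,0.007],[0,0.0095,0]],
  [[0.042,0,0.007],[0,0.0095,0]],
  [[0.042,0,0.007],[0,0.0095,0]],
  [[0.042,0,0.007],[0,0.0095,0]],
  [[0.042,0,0.007],[0,0.0095,0]],
  [[0.042,0,0.007],[0,0.0095,0]],
])

```text
time: 15.2
eef_pos: [0.4643, 0.2819, 0.0712]
tcp_rot: [0.631, -0.319, 0.318, -0.631]
contact_force: [-0.6, 0.1, 1.2]
opening: -0.001
```

```bash
python3 -c "
from h import *
bar()
cv2.imwrite('pics/s7.png',read_camera('side')['img'])"
```

```text
theta(tool) 1.087 radial 82.0 tangential -16.5 z 71.2 t 15.20 F mill [-0.21 -0.56]
```

send_rows([
  [[0.041,0,0.006],[0,0.0095,0]],
  [[0.041,0,0.006],[0,0.0095,0]],
  [[0.041,0,0.006],[0,0.0095,0]],
  [[0.041,0,0.006],[0,0.0095,0]],
  [[0.041,0,0.006],[0,0.0095,0]],
  [[0.041,0,0.006],[0,0.0095,0]],
  [[0.041,0,0.006],[0,0.0095,0]],
  [[0.015,0,0.004],[0,0.0095,0]],
  [[0,0,0],[0,0,0]],
])

```text
time: 16.15
eef_pos: [0.4847, 0.2515, 0.0712]
tcp_rot: [0.539, -0.458, 0.458, -0.538]
contact_force: [-0.3, 0.5, -0.4]
opening: -0.001
```

```bash
python3 -c "
from h import *
bar();plan(10,26,71,0)"
```

```text
theta(tool) 1.561 radial 80.7 tangential -18.9 z 71.2 t 16.15 F mill [-0.58 -0.24]
t 16.15 mill TCP [ 6.3 24.5] z 71.2 heading 0.5 open -0.00 tips 0.014
shift [0.0308 0.0017 0.0123] turn [0.0002 0.0015 0.0001] F [-0.32  0.54 -0.44]
```

send_rows([
  [[0.01,0,0],[0,0,0]],
  [[0.01,0,0],[0,0,0]],
  [[0.01,0,0],[0,0,0]],
  [[0,0,0],[0,0,0]],
])

```text
time: 16.55
eef_pos: [0.4853, 0.248, 0.0712]
tcp_rot: [0.539, -0.458, 0.458, -0.538]
contact_force: [0.2, -0.4, 1.0]
opening: 0.002
```

send_rows([
  [[0.008,0,0],[0,0,0]],
  [[0.008,0,0],[0,0,0]],
  [[0,0,0],[0,0,0]],
])

```text
time: 16.85
eef_pos: [0.4854, 0.2473, 0.0713]
tcp_rot: [-0.538, 0.459, -0.458, 0.539]
contact_force: [0.6, 6.0, -0.1]
opening: -0.004
```

```bash
python3 -c "
from h import *
bar()"
```

```text
theta(tool) 1.563 radial 80.7 tangential -14.8 z 71.3 t 16.85 F mill [-5.88  1.54]
```

send_rows([
  [[-0.1,0,0],[0,0,0]],
  [[-0.25,0,0],[0,0,0]],
  [[-0.1,-0.3,0],[0,0,0]],
  [[-0.2,-0.35,0],[0,0,0]],
  [[-0.35,-0.1,0],[0,0,0]],
  [[-0.35,0,0],[0,0,0]],
  [[-0.35,0,0],[0,0,0]],
  [[-0.35,0,0],[0,0,0]],
  [[-0.2,0,0],[0,0,0]],
  [[0,0,0],[0,0,0]],
  [[0,0,0],[0,0,0]],
])

```text
time: 17.95
eef_pos: [0.4419, 0.5128, 0.1604]
tcp_rot: [0.54, -0.458, 0.458, -0.538]
contact_force: [-0.5, 0.8, 0.2]
opening: 0.001
```

```bash
python3 -c "
from h import *
plan(-100,0,150)
t=read_camera('top')['img'][185:305,105:315];s=read_camera('side')['img'][165:255,150:300]
T=cv2.resize(t,(525,300),interpolation=cv2.INTER_CUBIC);S=cv2.resize(s,(500,300),interpolation=cv2.INTER_CUBIC)
o=np.zeros((600,525,3),np.uint8);o[:300]=T;o[300:,:500]=S;cv2.imwrite('pics/f8.png',o)"
```

```text
t 17.95 mill TCP [-258.4   21.7] z 160.4 heading 0.6 open 0.00 tips 0.014
shift [ 1.3181  0.0899 -0.1946] turn [0.0003 0.0017 0.0004] F [-0.46  0.79  0.17]
```

View pics/f8.png

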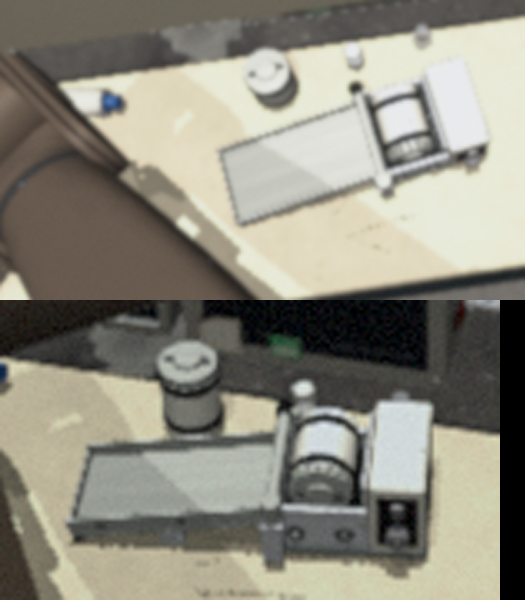

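```bash
python3 -c "
from plant import *
print(sign_off())"
```

```text
the job is handed in; nothing more can be done
None
```

The jar mill is loaded and handed in. The jar sits between the two rollers and the retaining bar stands across the gutter behind it. The whole job took about 18 s of the 53 s allowed.

- **Jar:** I pushed it up the gutter with the shut fingertips, at about 3–4 N in the readings. It rolled over the first roller and dropped into the hollow on its own.
- **Bar:** I swung it round from outside, with the finger turning about the pivot. It met its end stop with a reading of about 6 N.
- **Last checks:** The final top and side pictures show the jar over both rollers. The bar lies parallel to the rollers, with its knob on the far side of the gutter. The arm is clear of everything. The spare jar, stopper, vial and grease look unmoved; the spanner was hidden by the arm in the last pictures, and I did not check the bottle there.
- **Disagreements:** My first estimate of the mill's position was about 3 mm off from the closer wrist-camera view, so I corrected it before pushing. The arm also lagged its commands by a few mm, so the finger was about 4 mm off centre at first contact until I corrected it.

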